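Release the ratchet hand brake

TASK

The hand-brake lever on the bench is raised and held by its ratchet. With the fingertips only, press the pawl's wing on the lever side fully down so that the pawl swings out of the teeth, push the lever down onto its stop, then press the pawl's other wing fully down so that the pawl closes again. Do not pull the lever up, do not force it down against the closed pawl, and leave everything standing around it where it is.

Things in the scene. Friction and masses are not known exactly. Their poses are not given: they have to be found in the camera images.
- brake_unit: Grey base plate of the hand brake, 165 x 72 x 10 mm, fixed; place and yaw vary. Origin under its centre, at table height; x runs from the lever's grip to the pawl, y across, z up. The lever's hinge (along y) is 65 mm above the origin, the lever points to -x; a toothed sector (radius 48 mm) and a T-shaped pawl are at +x: pawl pin at x 50, z 128 mm, between two posts 26 mm wide over all.
- brake_lever (a joint): Angle of the lever about its hinge: 0 = level, down on its stop; positive = raised (it starts at about 0.7). It has a stiff hinge (0.45 N m) and stays where it is left. With the pawl closed the teeth let it go up but not down.
- lever_pad (a point): Centre of the top face of the lever's black grip (58 long, 28 wide, 20 mm thick), 112 mm from the hinge axis along the lever and 10 mm above the lever's middle line; moves with the lever. Its x axis runs along the lever towards the hinge, z out of the top face. With the lever down it is 75 mm above the table.
- pawl (a joint): Angle of the pawl about its pin: 0 = closed, toe in the teeth; 0.40 = fully open at its end stop (the toe is clear of the teeth from about 0.2). It grows as the release wing goes down. A friction pivot: it stays where it is left; about 2 N on a wing turns it.
- release_wing (a point): Centre of the top of the ridged wing (26 x 24 mm) of the T-shaped pawl on the lever side, 40 mm from the pawl's pin, over the lever's hub; 140 mm above the table when the pawl is closed and 16 mm lower when it is fully open. Pressing it down opens the pawl.
- lock_wing (a point): Centre of the top of the like wing on the far side of the pawl's pin, away from the lever; 140 mm above the table when the pawl is closed and 15 mm higher when it is fully open. Pressing it down closes the pawl.
- weight_200: Bystander: brass knob weight, 32 mm across, 42 mm tall, standing loose beside the lever; origin under its centre. Leave alone.
- weight_50: Bystander: brass knob weight, 20 mm across, 26 mm tall, loose beside the base plate; origin under its centre. Leave alone.
- bearing: Bystander: ball bearing, 32 mm across, 10 mm tall, lying loose beside the base plate; origin under its centre. Leave alone.
- solder_reel: Bystander: reel of solder with blue flanges, 52 mm across, 40 mm tall, loose; origin under its centre. Leave alone.
- insulating_tape: Bystander: roll of green tape, 62 x 66 x 19 mm, loose; origin under its centre. Leave alone.
- weight_500: Bystander: brass knob weight, 42 mm across, 56 mm tall, loose; origin under its centre. Leave alone.
- oscilloscope: Obstacle, always in the same place: oscilloscope standing on a black supply box in the middle of the table, to the right of the hand brake. Origin under its centre, 123 mm above the table. It takes up 380 mm along the world's x, 160 mm along y, and reaches 350 mm above the table; the box below is 400 x 340 x 128 mm. Carry the hand round or over it.

How it is judged:
By the outcome, as a careful person would: the job done as asked, in the order asked, and still so for the second after the job is handed in, with the robot touching nothing.
It also fails if it takes over 48 s, if anything falls off the work surface, if the arm or the gripper's body presses on something with over 40 N, if the wrist force passes 120 N, or if a joint passes its speed limit or range.

ROBOT

A 6-joint arm with a two-finger parallel gripper is mounted at the origin on a cart in front of the work surface, level with it; the furniture and walls round the work are solid. World frame = base frame: x ahead of the robot, y to its left, z up, the work surface at z = 0. Lengths are in mm, angles in rad, forces in N, time in s.
With the tool pointing down it reaches from about 350 to 975 mm from the base axis. Payload 7.1 kg.
Tool frame: the origin (TCP) lies at the very end of the fingers, on their centre line; the grasp point (between the pads) lies 19 mm behind it (ctrl.grasp_offset is the distance from the TCP to the grasp point, in mm); z points along the fingers, y is the line along which they close (so a half turn about z gives the same grasp; the last joint's range is limited). The gripper opens to 88 mm and grips with 3 to 60 N. Pads are 20 mm wide; open, the fingers measure 115 mm over their backs; the gripper's body (75 mm by 178 mm) begins 61 mm behind the grasp point.
Start: joints at [1.263, 0.423, 1.63, -0, 1.089, -0.019], TCP at [177.97, 599.109, 201.175] pointing down, gripper open.
Joint ranges: [-3, 3], [-0.9, 2.11], [0.09, 2.58], [-1.31, 4.45], [0.11, 2.69], [-2.54, 2.54]. Speed limits (rad/s): [2.39, 2.39, 3.01, 3.14, 3.14, 3.14].

INTERFACE

Orientations are given as a rotation vector (axis times angle).
In Python, from workcell import ctrl, viewer, ticket, models gives the robot as it stands.
- The arm moves only by the tool play_rows, never from a script. Its arguments are lists of equal length, an entry for each row: "dp": the shift along the world's x, y, z in mm, a list of three; "yaw": the turn about the world's z in degrees. In form: {"dp": [[tx, ty, tz], ...], "yaw": [yaw, ...]}. A call has 1 to 8 rows; each row shifts and turns the commanded pose from where the row before left it; what a row does not reach is not made up. A row lasts 1/12 s, in which the tool goes at most 41.7 mm and 7.16 degrees, less where a joint would pass 70% of its speed; a pose out of reach is approached as far as the arm can. A call is refused whole if a number of a shift passes 41.7 or a number of a turn 7.16, either way. A call with a gripper value outside its range is refused whole. "gripper" is the closure, from 0 (fully open) to 1 (shut), set as the call begins (left out, the last holds). The fingers move at their own pace and stop on an object; the grip force is fixed at half the most. Time passes only in rows, so rows that do not move let the fingers close. It gives the time, the measured TCP pose, the force, the opening and the grip force at its end, in the units of the state.
- ctrl.get_obs(): the state, without advancing time (a new reading comes with each control period).
- viewer.get_image(name): name is "side" or "top" or "wrist"; returns a dict with "pixels" (400x640x3 uint8, red, green, blue), "range_z" (400x640 float32, mm along the optical axis (not along the pixel's ray), 0 where there is no reading), "fx", "fy", "cx", "cy" (pixels), "T" (4x4, takes a point from camera to world coordinates); the wrist camera has in their place "hand_eye" (4x4, takes a point from camera to tool coordinates, whose origin is the TCP and whose axes are the flange's). Camera axes: x right, y up, looking along -z (the intrinsics and any distortion apply to the point x, -y, -z); pixel columns grow to the right and rows downward; lengths in mm; the calibration is good to about 2 mm. A picture is of the moment at which its call begins: read the wrist's pose just before it.
- ticket.close_job(): hands the job in; it is judged then, once.
Trained networks look in a picture, given as the dict that the camera call returned (one of the last four; its "shot" number tells which), for a name from the list of things; names that differ only in an ending like _2 or _b are one class to them, and where a whole thing is asked for, a point or a joint stands for the part that bears it (a point fixed in the world has none). Each returns a list of dicts, best first, with "conf" (0 to 1); they miss things now and then, are a little off and sometimes report something else, mostly with a low value. They report only what shows in the picture. A call takes as long as a camera call.
- models.look_for(picture, name): "bbox" ([centre column, centre row, width, height] in pixels, round what is visible of it).
- models.landmark_of(picture, name): "location" ([column, row] in pixels: a listed point, or the origin of a listed thing).
The state is a dict: "t": time; "qpos": joint angles; "qvel": joint speeds; "joint_torque": joint torques, N m; "ee_pos": TCP position; "orientation": TCP orientation; "ft_force": force on the tool from outside, world axes, zero at the start; "moment": the same for the moment, N m; "width": finger opening in mm; "grasp_force": force on a finger pad.
Only numpy, scipy, OpenCV 4.12 (cv2) and the standard library are available. Lean on these libraries where they do the work, as an engineer would, in place of code of your own. Each camera call takes 0.05 s, during which the arm holds its last target. There are 200 camera calls.

## Working session

There is one attempt and no reset: what is moved stays moved. The work goes in short steps, Python scripts to look and compute and a tool call to move; the robot and the scene stay as the last step left them, time stands still between calls to the robot, and variables do not carry over. Pictures are saved under pics/ and viewed, at most 10 in all, crops included, and the job is handed in when it is done.

Besides the shell and the picture viewer there is one more tool, called as a command line: name --pt "numbers of a row" for each row, then --argument value for the rest. play_rows: Moves the arm, as the interface text tells. Its arguments: {"type":"object","properties":{"dp":{"type":"array"},"yaw":{"type":"array"},"gripper":{"type":"number"}},"required":["dp","yaw"]}

```bash
mkdir -p pics
cat > h.py <<'E'
import numpy as np, cv2
from scipy.spatial.transform import Rotation as R
from workcell import ctrl, viewer, ticket, models
def T_of(p,o):
    if 'T' in p: return np.array(p['T'])
    M=np.eye(4); M[:3,:3]=R.from_rotvec(o['orientation']).as_matrix(); M[:3,3]=o['ee_pos']
    return M@np.array(p['hand_eye'])
def w(p,T,u,v,z=None):
    r=np.array([(u-p['cx'])/p['fx'],-(v-p['cy'])/p['fy'],-1.])
    d=T[:3,:3]@r; o=T[:3,3]
    if z is not None: return o+d*(z-o[2])/d[2]
    a=p['range_z'][int(v)-1:int(v)+2,int(u)-1:int(u)+2]; a=a[a>0]
    return o+d*np.median(a) if len(a) else None
def save(p,n): cv2.imwrite('pics/'+n,p['pixels'][:,:,::-1])
E
python3 - <<'E'
from h import *
np.set_printoptions(precision=1,suppress=True)
print({k:v for k,v in ctrl.get_obs().items()})
for c in ['top','side','wrist']:
    o=ctrl.get_obs();p=viewer.get_image(c);save(p,c+'1.png');T=T_of(p,o)
    print(c,[k for k in p if k not in('pixels','range_z')],T[:3,3],-T[:3,2])
    for n in ['release_wing','lock_wing','lever_pad','brake_unit','weight_200','weight_500','solder_reel','insulating_tape','bearing','weight_50']:
        for L in models.landmark_of(p,n)[:1]:
            u,v=L['location'];print(n,L['conf'],u,v,w(p,T,u,v), w(p,T,u,v,{'release_wing':140,'lock_wing':140}.get(n,0)))
E
```

```text
{'t': 0.0, 'qpos': array([ 1.3,  0.4,  1.6, -0. ,  1.1, -0. ]), 'qvel': array([-0., -0.,  0., -0., -0., -0.]), 'joint_torque': array([  0. , -54.5, -27.4,   0.1,   0. ,  -0. ]), 'ee_pos': array([177.8, 598.6, 200.4]), 'orientation': array([-0.5, -3.1,  0. ]), 'ft_force': array([-0.3,  0.1,  0.1]), 'moment': array([-0., -0.,  0.]), 'grasp_force': 0.0, 'width': 87.84857755284652}
top ['fx', 'fy', 'cx', 'cy', 'T', 'shot'] [ 340.9  105.2 1279.1] [ 0.1 -0.  -1. ]
release_wing 0.48 248.1 197.2 [504.1 285.1 139.8] [504. 285. 140.]
lock_wing 0.47 218.9 189.0 [530.2 371.  140.2] [530.2 371.  140. ]
lever_pad 0.66 277.1 204.0 [480.  198.4 156.6] [499.4 211.4   0. ]
brake_unit 0.76 254.9 203.4 [492.3 273.   83.4] [502.9 284.7   0. ]
weight_200 0.52 372.4 227.6 [412.2 -96.   37.9] [ 414.4 -102.2    0. ]
weight_500 0.52 372.4 227.6 [412.2 -96.   37.9] [ 414.4 -102.2    0. ]
solder_reel 0.69 218.7 186.9 [536.8 372.  138.7] [560.6 404.4   0. ]
bearing 0.43 233.2 220.8 [446.1 354.    8.6] [446.8 355.7   0. ]
weight_50 0.52 372.4 227.6 [412.2 -96.   37.9] [ 414.4 -102.2    0. ]
side ['fx', 'fy', 'cx', 'cy', 'T', 'shot'] [529.8 966.2 651.5] [-0.  -0.9 -0.5]
release_wing 0.72 329.4 244.7 [508.7 284.  141.1] [508.6 282.6 140. ]
lock_wing 0.64 316.6 271.4 [534.2 362.1 141.4] [534.2 360.5 140. ]
lever_pad 0.88 343.9 221.0 [476.1 212.4 147.2] [460.5  -7.6   0. ]
brake_unit 0.75 336.1 296.3 [495.9 289.1  12. ] [495.3 276.5   0. ]
weight_200 0.6 380.2 291.6 [403.2 279.   12.3] [400.8 265.7   0. ]
weight_500 0.6 380.2 291.6 [403.2 279.   12.3] [400.8 265.7   0. ]
solder_reel 0.54 350.5 179.2 [ 428.1 -203.9   19.9] [ 424.9 -240.7    0. ]
insulating_tape 0.87 367.4 221.7 [402.5  27.8  19.8] [398.5  -1.5   0. ]
bearing 0.72 366.4 319.4 [440.  353.2  10.1] [438.6 343.6   0. ]
weight_50 0.6 380.2 291.6 [403.2 279.   12.3] [400.8 265.7   0. ]
wrist ['fx', 'fy', 'cx', 'cy', 'hand_eye', 'shot'] [102.8 621.5 385. ] [ 0.3 -0.1 -1. ]
```

Run:
```python
import cv2
for n,(a,b,c,d) in {'top':(140,260,180,340),'side':(180,340,260,460)}.items():
    i=cv2.imread(f'pics/{n}1.png')[a:b,c:d]; cv2.imwrite(f'pics/{n}1c.png',cv2.resize(i,None,fx=3.75,fy=3.75,interpolation=cv2.INTER_CUBIC))
```

```text
(no output)
```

View pics/top1c.png

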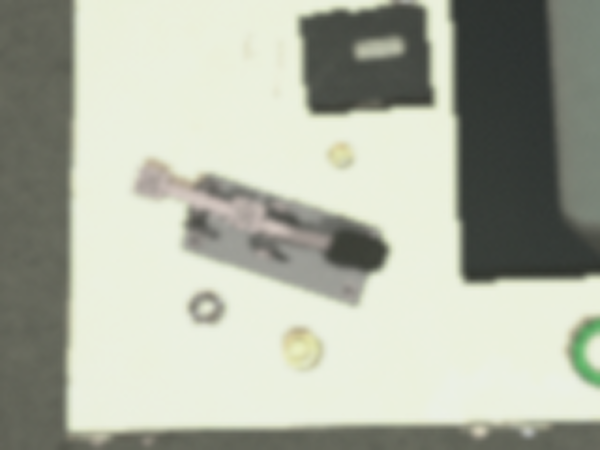

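View pics/side1c.png

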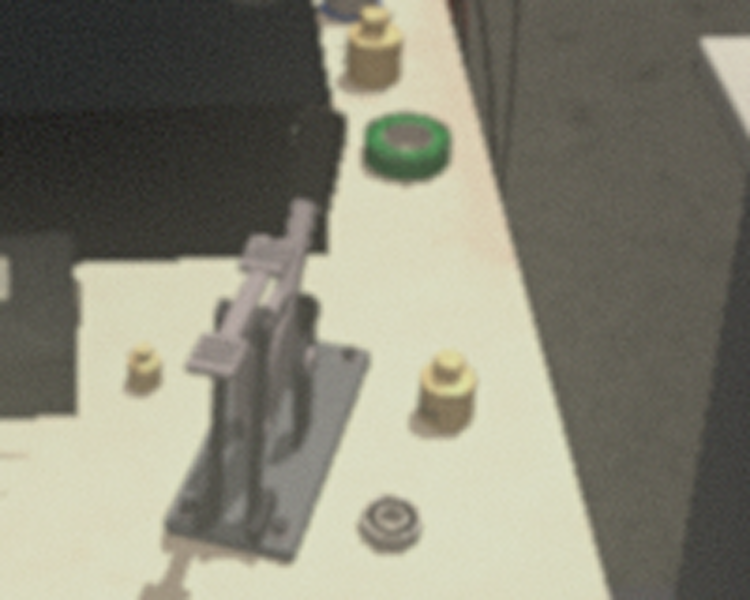

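The top crop shows the lock wing at about full-image pixel (221,187), the release wing at (246,196) and the grip at (275,207). The side crop agrees: the T-pawl is nearest the camera and the lever is raised behind it. Depths at both wings (140 mm) match the spec, and so does the 84 mm spacing. Next I'll move above it and check with the wrist camera.

play_rows --pt "26 -24 8" --pt "26 -24 8" --pt "26 -24 8" --pt "26 -24 8" --pt "26 -24 4" --pt "26 -24 4" --pt "26 -24 0" --pt "26 -24 0" --yaw '[0,0,0,0,0,0,0,0]' --gripper 1

```text
t: 2.32
ee_pos: [387.2, 405.9, 241.8]
orientation: [0.452, 3.108, 0.001]
ft_force: [0.3, 0.5, -0.1]
width: 38.0
grasp_force: 0.0
```

play_rows --pt "26 -24 0" --pt "26 -24 0" --pt "26 -24 0" --pt "26 -24 0" --pt "20 -12 0" --pt "0 0 0" --pt "0 0 0" --pt "0 0 0" --yaw '[0,0,0,0,0,0,0,0]'

```text
t: 2.98
ee_pos: [509.4, 299.3, 241.0]
orientation: [-0.452, -3.108, 0.0]
ft_force: [-0.2, -0.7, 0.9]
width: 0.1
grasp_force: 0.0
```

```bash
cat > look.py <<'E'
from h import *
import sys
np.set_printoptions(precision=1,suppress=True)
o=ctrl.get_obs();print(o['t'],o['ee_pos'],o['width'],'toolaxes\n',R.from_rotvec(o['orientation']).as_matrix())
p=viewer.get_image('wrist');save(p,sys.argv[1]);T=T_of(p,o)
for q,T in ((p,T),):
  for n in ['release_wing','lock_wing','lever_pad','brake_unit']:
    for L in models.landmark_of(q,n)[:1]:
        u,v=L['location'];print(n,L['conf'],u,v,w(q,T,u,v), w(q,T,u,v,140))
E
python3 look.py w2.png
```

```text
2.9833 [509.4 299.3 241. ] 0.10233206701110929 toolaxes
 [[-1.   0.3 -0. ]
 [ 0.3  1.  -0. ]
 [ 0.  -0.  -1. ]]
release_wing 0.65 311.0 185.7 [503.1 296.6 140.9] [503.3 296.5 140. ]
lock_wing 0.82 391.4 191.2 [530.8 370.  140.5] [530.9 370.1 140. ]
lever_pad 0.83 214.7 187.4 [476.9 209.9 149.1] [478.3 206.2 140. ]
brake_unit 0.72 302.9 162.8 [489.6 289.9  77.7] [479.7 295.6 140. ]
```

View pics/w2.png

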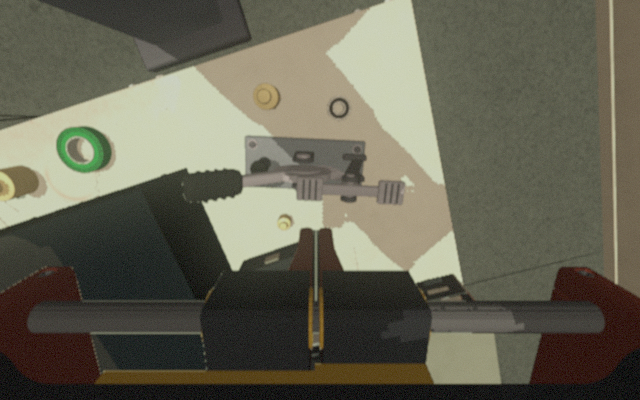

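The wrist view shows the release wing at (310,188), the lock wing at (391,192) and the grip at about (212,186). Nothing is near the wings. The cameras disagree by about 8 mm in y, so I'll compare them using depth clusters.

```bash
cat > cl.py <<'E'
from h import *
np.set_printoptions(precision=1,suppress=True)
def cloud(c):
    o=ctrl.get_obs();p=viewer.get_image(c);T=T_of(p,o)
    v,u=np.mgrid[0:400,0:640]; d=p['range_z']
    P=np.stack([(u-p['cx'])/p['fx']*d,-(v-p['cy'])/p['fy']*d,-d],-1)@T[:3,:3].T+T[:3,3]
    return p,P,d>0
if __name__=='__main__':
  for c in ['wrist','side','top']:
    p,P,ok=cloud(c)
    for nm,lo,hi in (('wings',136,146),('base',6,14)):
      m=ok&(P[...,2]>lo)&(P[...,2]<hi)&(abs(P[...,0]-510)<80)&(abs(P[...,1]-300)<110)
      n,L,S,C=cv2.connectedComponentsWithStats(m.astype(np.uint8))
      for i in range(1,n):
        if S[i,4]>15:
            q=P[L==i]; r=cv2.minAreaRect(q[:,:2].astype(np.float32)); print(c,nm,S[i],C[i],q.mean(0),r)
E
python3 cl.py
```

```text
wrist wings [205 170  30  30 441] [224.2 183.8] [477.7 217.2 140.8] ((477.4950256347656, 211.46322631835938), (27.390975952148438, 27.750383377075195), 71.60509490966797)
wrist wings [ 296  177  109   29 1855] [349.3 190.8] [519.  331.5 139.6] ((519.5365600585938, 331.636962890625), (105.94078826904297, 24.51886749267578), 70.70215606689453)
wrist wings [345 178   9   5  30] [349.6 180.1] [509.5 334.6 136.5] ((509.23126220703125, 334.1064758300781), (7.86002779006958, 4.15859842300415), 73.86309814453125)
wrist wings [344 199   8   5  25] [347.8 200.8] [529.5 327.5 136.7] ((529.4387817382812, 327.3576354980469), (7.129045486450195, 4.196381092071533), 67.6084976196289)
wrist base [327  96  24  25 406] [338.4 108.5] [444.7 350.3  10. ] ((444.30413818359375, 350.5713195800781), (30.38646125793457, 30.391210556030273), 74.3648681640625)
wrist base [ 244  136  121   39 2754] [299.5 151.2] [483.9 284.5  10.3] ((491.232421875, 288.42022705078125), (165.62344360351562, 52.58926010131836), 73.44843292236328)
wrist base [359 162   4  14  30] [360.9 169.2] [532.  359.2   9.6] ((531.00756835937
[... 1222 characters left out ...]
153747559), 0.5754177570343018)
side base [356 312  16  14 165] [363.6 318.1] [445.2 350.5  11. ] ((445.4878845214844, 349.9925231933594), (29.45905876159668, 29.20097541809082), 83.39981079101562)
top wings [268 201   9  10  39] [271.2 205.3] [478.3 217.  141.8] ((478.41033935546875, 216.32337951660156), (19.411746978759766, 26.578886032104492), 69.71012878417969)
top base [261 195  21   9  75] [268.8 199.2] [514.8 237.7   9.7] ((510.7586364746094, 231.86773681640625), (70.103271484375, 18.777280807495117), 72.46702575683594)
top base [268 211  10  11  51] [272.9 214.9] [462.4 224.6   9.8] ((462.84771728515625, 221.8766632080078), (37.324649810791016, 23.95848846435547), 23.030981063842773)
```

Side and wrist agree: the T-pawl centre (pin) is (519.5, 331.3) with yaw about 71° and length 106 mm, as it must be. That puts release_wing at (506.5, 293.5), lock_wing at (532.5, 369.1) and the hinge at (503, 284). Now I'll press the release wing.

play_rows --pt "-3.5 -5.6 -25" --pt "0 0 -30" --pt "0 0 -25" --pt "0 0 -10" --pt "0 0 -4" --pt "0 0 -4" --pt "0 0 -3" --pt "0 0 0" --yaw '[-2.4,0,0,0,0,0,0,0]'

```text
t: 4.05
ee_pos: [507.0, 293.9, 140.8]
orientation: [0.517, 3.098, 0.001]
ft_force: [0.1, 0.5, 0.8]
width: 0.1
grasp_force: 0.0
```

play_rows --pt "0 0 -3" --pt "0 0 -3" --pt "0 0 -2" --pt "0 0 -2" --pt "0 0 -1" --pt "0 0 0" --yaw '[0,0,0,0,0,0]'

```text
t: 4.55
ee_pos: [506.3, 293.4, 128.9]
orientation: [-0.517, -3.098, 0.0]
ft_force: [0.3, -0.5, -0.3]
width: 0.7
grasp_force: 0.0
```

play_rows --pt "0 0 -1" --pt "0 0 -1" --pt "0 0 -1" --pt "0 0 0" --yaw '[0,0,0,0]'

```text
t: 4.88
ee_pos: [506.4, 293.4, 126.0]
orientation: [-0.517, -3.099, 0.0]
ft_force: [0.5, -0.5, 0.2]
width: 0.1
grasp_force: 0.0
```

Run:
```python
from cl import *
o=ctrl.get_obs();print(o['ee_pos'],o['ft_force'])
pin=np.array([519.5,331.3]);d=np.array([.3256,.9455]);n=np.array([-d[1],d[0]])
for c in ['side','wrist','top']:
    p,P,ok=cloud(c)
    s=(P[...,:2]-pin)@d; y=(P[...,:2]-pin)@n
    for a,b in ((-53,-47),(-47,-40),(-40,-33),(-33,-27),(27,34),(34,40),(40,46),(46,53)):
        m=ok&(s>a)&(s<b)&(abs(y)<10)&(P[...,2]>110)&(P[...,2]<165); print(c,a,m.sum(),np.median(P[m][:,2]) if m.any() else '')
```

```text
[506.4 293.4 126. ] [ 0.5 -0.5  0.2]
side -53 2 142.48806416937055
side -47 12 142.66638168474893
side -40 56 151.27017710297451
side -33 61 143.73046730799223
side 27 29 142.3615391427802
side 34 27 141.93698096453852
side 40 26 141.94603998706188
side 46 43 141.38134465992073
wrist -53 105 139.67040900396935
wrist -47 38 140.6513864595172
wrist -40 37 140.4737693496881
wrist -33 109 139.96916392170056
wrist 27 405 140.01131290076654
wrist 34 293 140.5002647619407
wrist 40 296 140.52249168251893
wrist 46 294 140.35688141783154
top -53 0 
top -47 0 
top -40 0 
top -33 0 
top 27 0 
top 34 0 
top 40 0 
top 46 0
```

Run:
```python
from h import *
a=viewer.get_image('side')['pixels'][200:300,280:400];b=viewer.get_image('wrist')['pixels'][130:260,250:450]
a=cv2.resize(a,(600,500),interpolation=2);b=cv2.resize(b,(600,390),interpolation=2)
cv2.imwrite('pics/s3.png',a[:,:,::-1]);cv2.imwrite('pics/w3.png',b[:,:,::-1])
```

```text
(no output)
```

View pics/s3.png

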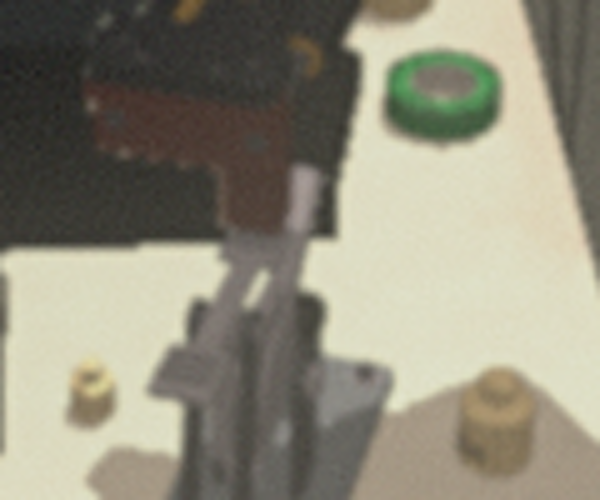

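View pics/w3.png

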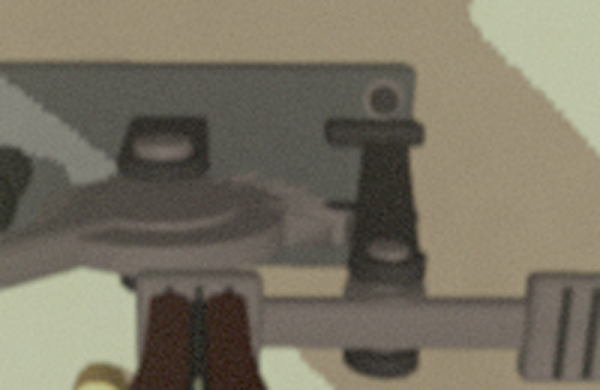

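The side view shows the fingertips ending right over the release wing at about (330,247), and the pawl is still level. The wrist view agrees: the tips cover the wing and the lock wing is flat. I'll measure where the tips really are.

Run:
```python
from cl import *
p,P,ok=cloud('side')
for v in range(232,254):
    print(v,P[v,328],p['pixels'][v,328],P[v,332],p['pixels'][v,332])
p,P,ok=cloud('wrist')
for v in range(215,255,2): v-=0;print(v,P[v,308],p['pixels'][v,308],P[v,322])
```

```text
232 [513.6 374.5 234.7] [78 64 55] [507.2 378.9 237.6] [78 62 54]
233 [513.7 376.1 233.9] [83 68 61] [507.1 376.5 233.9] [77 65 56]
234 [513.6 372.  228.9] [81 65 55] [507.1 375.3 231. ] [80 66 59]
235 [511.6 300.7 176. ] [79 65 56] [504.2 301.1 176. ] [77 64 53]
236 [511.7 301.3 174.1] [80 66 58] [504.3 301.5 174.1] [80 63 58]
237 [511.7 303.3 173.3] [78 66 54] [504.2 300.4 171. ] [83 67 61]
238 [511.7 299.8 168.5] [78 65 57] [504.4 303.9 171.2] [81 67 59]
239 [511.7 299.6 166. ] [80 65 56] [504.3 301.2 166.9] [78 65 55]
240 [511.7 299.8 163.8] [81 67 59] [504.3 302.6 165.7] [81 67 58]
241 [511.7 299.7 161.5] [76 60 53] [504.3 301.6 162.6] [82 70 60]
242 [511.7 297.2 157.3] [81 67 58] [504.3 302.6 161.1] [80 65 57]
243 [511.8 299.8 156.9] [80 65 57] [504.3 301.6 158. ] [79 65 55]
244 [511.8 300.8 155.4] [83 69 62] [504.3 301.1 155.3] [82 67 58]
245 [511.8 299.7 152.2] [86 77 71] [504.3 300.9 152.9] [83 67 60]
246 [511.6 291.6 143.7] [96 88 83] [503.9 290.8 142.9] [87 77 70]
247 [511.7 292.7 142.2] [103  98  92] [504.  293.  142.2] [97 91 87]
248 [511.8 296.7 142.8] [106 100  95] [50
[... 805 characters left out ...]
.6 152.2] [55 39 32] [496.3 300.9 150.8]
231 [494.2 293.3 152.6] [61 46 36] [496.6 300.8 152.8]
233 [493.6 293.6 156.9] [53 39 31] [496.5 300.7 155.9]
235 [493.5 293.7 159.9] [59 40 34] [496.6 300.6 158.3]
237 [493.7 293.7 162.1] [56 45 32] [496.1 300.7 162. ]
239 [494.  293.7 164. ] [60 46 34] [496.3 300.6 164.2]
241 [494.5 293.5 165.4] [60 40 30] [496.1 300.6 167.1]
243 [494.2 293.7 168.5] [53 36 25] [496.6 300.4 168.2]
245 [494.2 293.7 170.7] [59 46 37] [496.  300.6 172. ]
247 [494.6 293.7 172.3] [56 36 28] [496.4 300.4 173.3]
249 [494.4 293.8 175. ] [56 41 27] [496.4 300.4 175.5]
251 [494.3 293.9 177.4] [64 39 31] [496.5 300.3 177.4]
253 [494.2 294.  179.6] [54 38 25] [495.8 300.4 180.8]
```

Closed, the tips end at z≈149 while the TCP reads 126, so they are about 23 mm short of the nominal TCP (the linkage draws them back as it closes). They haven't touched the wing yet, so I'll go further down and watch the force.

play_rows --pt "0 0 -4" --pt "0 0 -2" --pt "0 0 -2" --pt "0 0 -2" --pt "0 0 -2" --pt "0 0 -2" --pt "0 0 0" --yaw '[0,0,0,0,0,0,0]'

```text
t: 5.82
ee_pos: [506.2, 293.2, 111.7]
orientation: [-0.517, -3.098, 0.001]
ft_force: [-0.9, -0.3, 0.8]
width: 0.6
grasp_force: 0.4
```

```bash
cat > pw.py <<'E'
from cl import *
o=ctrl.get_obs();print(o['t'],o['ee_pos'],o['ft_force'])
pin=np.array([519.5,331.3]);d=np.array([.3256,.9455]);n=np.array([-d[1],d[0]])
for c in ['side','wrist']:
    p,P,ok=cloud(c)
    s=(P[...,:2]-pin)@d; y=(P[...,:2]-pin)@n
    m=ok&(s>28)&(s<52)&(abs(y)<10)&(P[...,2]>120)&(P[...,2]<170)
    if m.sum()>20: f=np.polyfit(s[m],P[m][:,2],1); print(c,m.sum(),'lock mid z',np.median(P[m][:,2]),'slope',f[0])
    h=(P[...,:2]-(pin-50*d))@d; m=ok&(h<-60)&(h>-140)&(abs((P[...,:2]-pin)@n-0)<12)&(P[...,2]>40)&(P[...,2]<175)
    if m.sum()>20: print(c,m.sum(),'pad pts',[(round(float(a)),round(float(np.percentile(P[m&(h>a)&(h<a+10)][:,2],80)),1)) for a in range(-140,-60,10) if (m&(h>a)&(h<a+10)).sum()>4])
E
python3 pw.py
python3 - <<'E'
from cl import *
p,P,ok=cloud('side')
for v in range(236,256,1): print(v,P[v,330],p['pixels'][v,330])
p,P,ok=cloud('top'); m=ok&(abs(P[...,2]-128)<6)&(P[...,1]<200)&(P[...,1]>-50); q=P[m]; print('box ymax by x',[(x,np.percentile(q[abs(q[:,0]-x)<10][:,1],99)) for x in range(440,700,20) if (abs(q[:,0]-x)<10).sum()>5])
E
```

```text
5.8167 [506.2 293.2 111.7] [-0.9 -0.3  0.8]
side 98 lock mid z 150.52445024714322 slope 0.06602948131140074
side 126 pad pts [(-100, 160.0), (-90, 153.3), (-80, 145.6), (-70, 138.4)]
wrist 1450 lock mid z 148.86977798605812 slope 0.19446702087636597
wrist 4418 pad pts [(-110, 160.7), (-100, 161.7), (-90, 156.5), (-80, 148.1), (-70, 138.4)]
236 [510.4 375.3 227.2] [72 67 61]
237 [510.4 374.4 224.5] [74 66 60]
238 [510.4 375.2 223. ] [81 68 58]
239 [510.4 375.3 221. ] [80 63 56]
240 [510.4 374.4 218.4] [81 67 61]
241 [510.5 375.5 217.1] [82 67 58]
242 [508.1 301.7 160.5] [81 67 59]
243 [508.1 301.8 158.3] [78 64 56]
244 [508.  299.7 154.4] [81 66 58]
245 [508.1 301.5 153.4] [82 69 60]
246 [508.  299.4 149.5] [82 69 58]
247 [508.1 299.4 147.1] [80 63 58]
248 [508.1 301.3 146.2] [83 66 55]
249 [508.1 300.7 143.4] [80 67 58]
250 [508.2 302.8 142.6] [83 68 61]
251 [508.2 300.6 138.6] [90 78 69]
252 [508.1 299.4 135.3] [107  95  91]
253 [508.3 303.6 136.1] [120 114 106]
254 [508.3 303.4 133.6] [120 112 108]
255 [508.4 307.2 134.2] [119 113 106]
box ymax by x [(460, np.float64(127.0003686099125)), (480, np.float64(126.72818799281698)), (500, np.float64(129.19516893487497)), (520, np.float64(129.03881137960556)), (540, np.float64(128.74494828851888)), (560, np.float64(128.36337141965222)), (580, np.float64(128.9962395050614)), (600, np.float64(130.72220234588536)), (620, np.float64(130.39813322148365)), (640, np.float64(130.03127176398567)), (660, np.float64(130.60635890704987)), (680, np.float64(132.4678552336476))]
```

The pawl is opening (about 0.2 rad) and the lever hasn't moved. I'll continue to the end stop.

play_rows --pt "0 0 -2" --pt "0 0 -2" --pt "0 0 -2" --pt "0 0 -1" --pt "0 0 -1" --pt "0 0 0" --yaw '[0,0,0,0,0,0]'

```text
t: 6.52
ee_pos: [506.8, 293.7, 105.2]
orientation: [0.517, 3.098, 0.001]
ft_force: [-2.1, -1.7, 10.3]
width: 0.4
grasp_force: 5.5
```

play_rows --pt "0 0 -1" --pt "0 0 -1" --pt "0 0 0" --yaw '[0,0,0]'

```text
t: 6.77
ee_pos: [507.0, 293.7, 104.9]
orientation: [0.517, 3.098, 0.001]
ft_force: [-7.5, -5.8, 25.8]
width: -0.1
grasp_force: 13.3
```

```bash
python3 pw.py
```

```text
6.7667 [507.  293.7 104.9] [-7.5 -5.8 25.8]
side 63 lock mid z 159.36234735658354 slope 0.11001948936625297
side 89 pad pts [(-90, 151.4), (-80, 145.0), (-70, 137.1)]
wrist 1457 lock mid z 156.64729218471638 slope 0.3952643395768946
wrist 4843 pad pts [(-110, 160.9), (-100, 161.8), (-90, 156.5), (-80, 148.0), (-70, 138.4)]
```

The pawl is fully open (slope 0.395, 26 N on the stop). Next I'll lift, and turn the hand so its body stays clear of the supply box (edge at y≈130) while moving over the grip.

play_rows --pt "0 0 6" --pt "0 0 20" --pt "0 0 30" --pt "0 0 20" --pt "0 0 0" --pt "-5 -14 0" --pt "-5 -14 0" --pt "-5 -14 0" --yaw '[0,0,0,0,0,-7.1,-7.1,-7.1]'

```text
t: 7.53
ee_pos: [490.7, 251.0, 177.1]
orientation: [-1.089, -2.946, 0.001]
ft_force: [0.1, -0.5, 0.2]
width: 0.6
grasp_force: 0.0
```

play_rows --pt "-5 -14 0" --pt "-5 -14 0" --pt "-4.5 -15 0" --pt "0 0 0" --pt "0 0 0" --pt "0 0 0" --pt "0 0 0" --pt "0 0 0" --yaw '[-7.1,-7.1,-7.1,-7.1,-7.1,-7.1,-7.1,0]'

```text
t: 8.2
ee_pos: [476.4, 208.3, 177.1]
orientation: [-2.225, -2.217, 0.002]
ft_force: [-0.1, -0.5, -0.1]
width: 0.4
grasp_force: 0.0
```

```bash
python3 pw.py; python3 look.py w4.png
```

```text
8.2 [476.4 208.3 177.1] [-0.1 -0.5 -0.1]
side 64 lock mid z 158.8435255117539 slope 0.14019712299454742
side 300 pad pts [(-100, 164.0), (-90, 157.1), (-80, 147.7), (-70, 138.3)]
wrist 1483 pad pts [(-110, 159.8), (-100, 161.1), (-90, 155.2), (-80, 147.8), (-70, 138.1)]
8.3 [476.5 208.4 177.4] 0.5298765201690521 toolaxes
 [[-0.  1. -0.]
 [ 1.  0. -0.]
 [-0. -0. -1.]]
release_wing 0.84 359.2 97.4 [507.8 293.1 124.9] [505.7 292.7 140. ]
lever_pad 0.97 318.5 209.4 [478.1 212.4 146.2] [478.1 210.3 140. ]
```

View pics/w4.png

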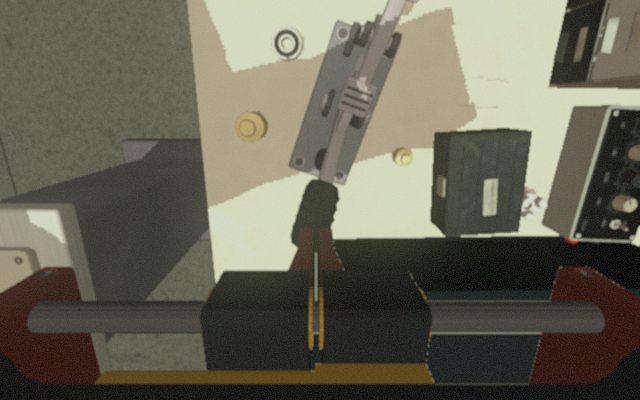

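The wrist view shows the fingertips directly over the black grip at (316,215). The release wing is down (z≈125, pawl open) and all bystanders are in place. Next I'll lower along the grip's arc.

play_rows --pt "0 0 -20" --pt "0 0 -16" --pt "0 0 -6" --pt "-0.9 -2.5 -8" --pt "-0.9 -2.5 -8" --pt "-0.9 -2.5 -8" --pt "-0.9 -2.5 -8" --pt "0 0 0" --yaw '[0,0,0,0,0,0,0,0]'

```text
t: 9.22
ee_pos: [473.2, 198.1, 103.6]
orientation: [-2.22, -2.223, 0.001]
ft_force: [-0.8, 0.0, 0.8]
width: 0.5
grasp_force: 0.1
```

play_rows --pt "-1.2 -3.5 -7" --pt "-1.2 -3.5 -7" --pt "-0.8 -2.4 -7" --pt "-0.8 -2.4 -7" --pt "-0.7 -1.9 -7" --pt "-0.5 -1.4 -6" --pt "-0.3 -1 -4" --pt "0 0 0" --yaw '[0,0,0,0,0,0,0,0]'

```text
t: 9.88
ee_pos: [467.1, 181.8, 58.1]
orientation: [-2.22, -2.222, 0.003]
ft_force: [-1.2, -0.2, 0.3]
width: 0.5
grasp_force: 0.0
```

```bash
python3 pw.py
```

```text
9.8833 [467.1 181.8  58.1] [-1.2 -0.2  0.3]
side 64 lock mid z 159.38067401159287 slope 0.14817997202039607
side 464 pad pts [(-140, 81.2), (-130, 82.0), (-120, 142.6), (-110, 133.6), (-100, 141.0), (-90, 79.2), (-80, 172.5), (-70, 77.0)]
wrist 5774 pad pts [(-130, 78.8), (-120, 123.0), (-110, 136.8), (-100, 121.9), (-90, 77.7), (-80, 172.9), (-70, 170.9)]
```

Almost down, so now press onto the stop.

play_rows --pt "0 0 -2" --pt "0 0 -2" --pt "0 0 -1" --pt "0 0 -1" --pt "0 0 0" --yaw '[0,0,0,0,0]'

```text
t: 10.4
ee_pos: [467.3, 182.0, 53.7]
orientation: [-2.22, -2.223, 0.002]
ft_force: [-3.4, -3.7, 10.4]
width: 0.5
grasp_force: 5.6
```

play_rows --pt "0 0 -1" --pt "0 0 -1" --pt "0 0 0" --yaw '[0,0,0]'

```text
t: 10.65
ee_pos: [467.5, 182.0, 53.4]
orientation: [-2.22, -2.223, 0.002]
ft_force: [-10.2, -6.8, 33.2]
width: 0.3
grasp_force: 16.7
```

```bash
python3 pw.py
```

```text
10.65 [467.5 182.   53.4] [-10.2  -6.8  33.2]
side 62 lock mid z 159.10092293180045 slope 0.1343108925214637
side 476 pad pts [(-140, 76.9), (-130, 77.6), (-120, 152.9), (-110, 129.5), (-100, 135.9), (-90, 76.4), (-80, 171.5), (-70, 74.5)]
wrist 7254 pad pts [(-130, 75.2), (-120, 118.4), (-110, 132.4), (-100, 117.8), (-90, 171.2), (-80, 172.4), (-70, 170.7)]
```

The lever is on its stop (pad z≈75, 33 N). Next: lift and go over the lock wing.

play_rows --pt "0 0 5" --pt "0 0 20" --pt "0 0 35" --pt "0 0 35" --pt "0 0 22" --pt "8.4 24.2 0" --pt "8 23 0" --pt "8 23 0" --yaw '[0,0,0,0,0,0,0,0]'

```text
t: 11.42
ee_pos: [493.0, 253.7, 169.1]
orientation: [2.221, 2.221, 0.003]
ft_force: [0.3, -0.2, -0.1]
width: 0.5
grasp_force: 0.0
```

play_rows --pt "8 23 0" --pt "8 23 0" --pt "8 23 0" --pt "8 23 0" --pt "8 23 0" --pt "0 0 0" --pt "0 0 0" --yaw '[0,0,0,0,0,0,0]'

```text
t: 12.0
ee_pos: [532.1, 368.5, 167.6]
orientation: [-2.219, -2.224, 0.0]
ft_force: [0.4, -1.2, -0.5]
width: 0.5
grasp_force: 0.0
```

```bash
python3 pw.py; python3 look.py w5.png
```

```text
12.0 [532.1 368.5 167.6] [ 0.4 -1.2 -0.5]
side 65 lock mid z 159.32401670784316 slope 0.1379260713073297
side 234 pad pts [(-140, 77.5), (-130, 78.0), (-120, 78.1), (-110, 77.5), (-100, 77.7), (-90, 75.4), (-80, 74.7), (-70, 74.2)]
wrist 424 lock mid z 158.22081245201434 slope 0.13519353405478562
12.1 [531.6 367.  167.6] 0.4634644352242594 toolaxes
 [[-0.  1. -0.]
 [ 1.  0. -0.]
 [-0. -0. -1.]]
lock_wing 0.85 317.0 229.5 [532.  363.4 157. ] [532.1 356.2 140. ]
lever_pad 0.67 315.2 230.8 [530.8 376.4 189.9] [530.7 355.2 140. ]
brake_unit 0.83 291.5 241.5 [511.9 342.  130.7] [512.7 346.3 140. ]
```

play_rows --pt "0 0 -12" --pt "0 0 -10" --pt "0 0 -5" --pt "0 0 -4" --pt "0 0 -4" --pt "0 0 -4" --pt "0 0 -3" --pt "0 0 0" --yaw '[0,0,0,0,0,0,0,0]'

```text
t: 13.02
ee_pos: [532.1, 367.4, 125.5]
orientation: [2.22, 2.223, -0.001]
ft_force: [-0.3, 0.3, 0.4]
width: 0.5
grasp_force: 0.4
```

play_rows --pt "0 0 -2" --pt "0 0 -2" --pt "0 0 -2" --pt "0 0 0" --yaw '[0,0,0,0]'

```text
t: 13.35
ee_pos: [532.2, 367.5, 119.8]
orientation: [2.22, 2.222, -0.0]
ft_force: [0.9, 0.8, 1.5]
width: 0.5
grasp_force: 0.4
```

play_rows --pt "0 0 -1" --pt "0 0 -1" --pt "0 0 0" --yaw '[0,0,0]'

```text
t: 13.6
ee_pos: [532.4, 367.7, 118.8]
orientation: [2.22, 2.222, 0.0]
ft_force: [-0.6, 1.5, 6.4]
width: 0.3
grasp_force: 3.0
```

play_rows --pt "0 0 -1" --pt "0 0 -0.7" --pt "0 0 0" --yaw '[0,0,0]'

```text
t: 13.85
ee_pos: [532.5, 367.8, 118.6]
orientation: [2.22, 2.222, 0.001]
ft_force: [-5.1, -1.3, 16.6]
width: 0.3
grasp_force: 8.4
```

play_rows --pt "0 0 6" --pt "0 0 20" --pt "0 0 40" --pt "0 0 40" --pt "-20 20 20" --pt "-30 30 0" --pt "-30 30 0" --pt "0 0 0" --yaw '[0,0,0,0,0,0,0,0]'

```text
t: 14.52
ee_pos: [448.8, 450.1, 242.8]
orientation: [-2.214, -2.226, 0.001]
ft_force: [-0.5, 0.6, -0.9]
width: 0.2
grasp_force: 0.0
```

```bash
python3 pw.py; python3 cl.py | grep -v base
python3 - <<'E'
from h import *
p=viewer.get_image('side');cv2.imwrite('pics/s6.png',cv2.resize(p['pixels'][180:340,260:460],(750,600),interpolation=2)[:,:,::-1])
E
```

```text
14.5167 [448.8 450.1 242.8] [-0.5  0.6 -0.9]
side 118 lock mid z 142.0395287778416 slope -0.095452704898066
side 233 pad pts [(-140, 76.9), (-130, 78.0), (-120, 78.3), (-110, 77.6), (-100, 78.1), (-90, 75.9), (-80, 74.6), (-70, 74.4)]
wrist 353 lock mid z 140.48112171777018 slope -0.009843285767804903
wrist 34 pad pts [(-130, 75.6), (-120, 75.0)]
wrist wings [378 247  29  24 502] [391.9 259.7] [531.6 371.1 140.1] ((532.186767578125, 368.54608154296875), (27.682252883911133, 24.028024673461914), 71.33747100830078)
side wings [310 243  29  38 413] [323.9 262.2] [520.2 335.2 140.8] ((519.19970703125, 330.9233093261719), (107.83322143554688, 25.36310386657715), 69.34894561767578)
top wings [215 184  36  18 192] [232.1 192.6] [518.8 332.4 139.4] ((518.80419921875, 332.6300048828125), (106.04071807861328, 23.515413284301758), 70.79593658447266)
```

View pics/s6.png

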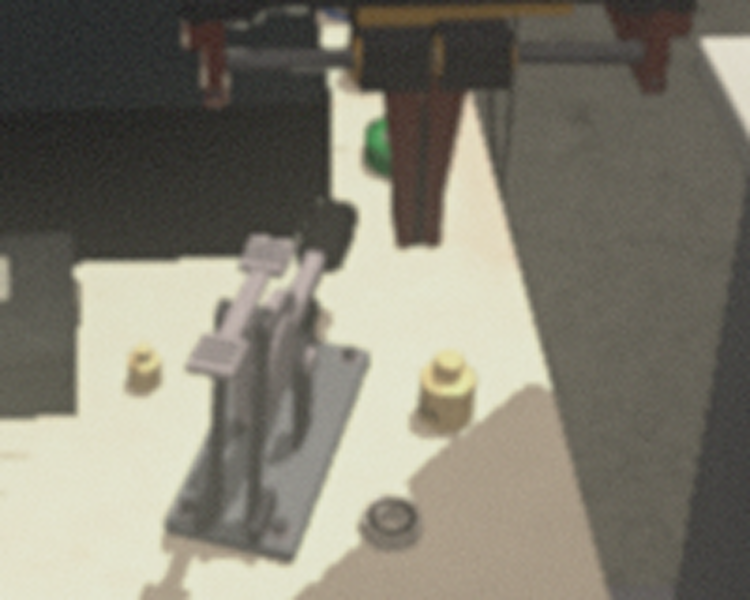

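The lever is level on its stop (grip at crop (330,235), pad z≈76), and both wings are level at 140 mm, so the pawl is closed. The weights at (143,370) and (447,390) and the bearing at (391,522) haven't moved, and the hand is clear.

```bash
python3 -c "
from h import *
print(ticket.close_job())"
```

```text
the job is handed in; nothing more can be done
None
```

The job is handed in: I opened the pawl fully, pushed the lever down onto its stop and closed the pawl again, with the nearby bystanders where they were and the hand clear, at about 15 s of the 48 s allowed; no verdict was returned.

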